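# Line up rice cakes on the dotting tray and dot them gently

## Task

Line up the loose rice cakes that lie on the right just behind the white sliding tray (two to four) on it, each upright on the mark of its own colour and the long ones lengthwise along the row, holding them with the lightest grip since they bruise. When the row is complete, slide the tray by its wooden fin to bring the middle of each half-moon cake (purple first, then blue, then green, as many as there are) under the spring dotter and press its knob down until the red tip rests on the cake with light spring pressure; the persimmon-shaped cake gets no dot. Finally slide the tray all the way back out, with the row still in order, and leave the stamp and the dough press alone.

Things in the scene. Friction and masses are not known exactly. Their poses are not given: they have to be found in the camera images.
- purple_cake: Lilac half-moon rice cake, 43 (its x) x 58 (its y, the long axis) x 24 mm high; origin at the centre of its underside, z up. Lies loose on the right part of the table, just behind the tray's run (similar cakes farther back stay there). Take it across its 43 mm width with the lightest grip (20 N is enough); over 80 N of finger force (40 N a finger) bruises a cake. May be absent.
- blue_cake: Pale blue half-moon rice cake, 44 (x) x 56 (y, long axis) x 20 mm high, origin at the centre of its underside; otherwise as the purple one. May be absent.
- green_cake: Dark green half-moon rice cake, 40 (x) x 50 (y, long axis) x 30 mm high, origin at the centre of its underside; otherwise as the purple one. May be absent.
- persimmon_cake: Round lilac ribbed cake with a dark green leaf on top, 47 x 48 x 40 mm high (body 33 mm, leaf above), origin at the centre of its underside; same grip limit. May be absent. Gets a place in the row but no dot: the dotter's tip must not touch it.
- mark_purple (a point): Middle of the lilac oval mark on the tray's top face (this and the other marks lie 16 mm above the table). The marks lie 70 mm apart in one row along the tray, in the order purple, blue, green, persimmon from the dotter outwards. z is up, y points along the row towards the dotter (from persimmon to purple), x across the tray, away from the robot.
- mark_blue (a point): Middle of the pale blue oval mark, axes as mark_purple. The tray is a flat white board, 112 mm (x) by 345 mm (y), reaching 47 mm beyond the purple mark towards the dotter, with a rim 5 mm wide and 5.5 mm high along both long sides and the end towards the dotter.
- mark_green (a point): Middle of the dark green oval mark, axes as mark_purple.
- mark_persimmon (a point): Middle of the round lilac mark with a dark green centre, axes as mark_purple.
- tray_fin (a point): Point to pinch on the tray's wooden fin: an upright block 14 mm thick (x) x 36 mm long (y) that rises 40 mm above the tray's top, 65 mm beyond the persimmon mark; this point is in its middle, 41 mm above the table, 15 mm below its top. Axes as mark_purple.
- tray (a joint): How far the tray is slid from its outer stop towards (and under) the dotter, along the y of the marks: 0 fully out (where the row is clear of the dotter's arm), 0.265 m at the other stop. Reads 0.11 with the purple mark under the tip, 0.18 with blue, 0.25 with green. Friction about 1.5 N; stays where it is left.
- dot_tip: Red tip of the dotter, 11 mm across, points down; origin at its lowest point, 58 mm above the table when at rest. It hangs in a bush in a white arm (86 to 114 mm above the table, 29 mm wide) on a steel post 78 mm behind it (far side); the stand is fixed to the table.
- knob_top (a point): Centre of the top of the dotter's black round knob (38 mm across, 164 mm above the table at rest), straight above the tip. Pressed straight down, the knob first takes the tip down with it (about 1 N, growing to 3 N); once the tip rests on a cake the knob goes down up to 14 mm more against a spring (about 3 N at first, 0.3 N a mm).
- dot_knob (a joint): How far the knob is pressed down relative to the tip, in m: 0 while the tip is free, grows to 0.014 as the tip presses on a cake; 4 mm or more is a good dot. Stop pressing at some 6 N on the knob; above 12 N at the tip the cake is crushed. The knob and tip spring back up when released.
- stamp: White plunger stamp, 46 x 46 x 43 mm, origin at the centre of its underside; stands left of the bowl of orange filling. Leave it alone.
- dough_press: Cream-coloured hinged dough press, 95 x 141 x 15 mm, origin at the centre of its underside; lies beyond the left end of the tray's rails. Leave it alone.
Not all that is in view belongs to the job. Leave any turquoise look-alike of the persimmon_cake alone.

How it is judged (in metres and radians):
On the way, in this order (a step that is already met when the one before it is completed fails the run):
1. every cake that is there stands on its own mark in the row, let go (horizontal distance between purple_cake and mark_purple below 0.01 m and z of purple_cake in the frame of mark_purple between -0.006 and 0.008 m and angle between each of purple_cake, blue_cake, green_cake, persimmon_cake's own z axis and vertical below 0.3 rad and linear speed of each of purple_cake, blue_cake, green_cake, persimmon_cake below 0.02 m/s and angle between the y axis of purple_cake and the y axis of mark_purple, either way round below 0.25 rad and horizontal distance between blue_cake and mark_blue below 0.01 m and z of blue_cake in the frame of mark_blue between -0.006 and 0.008 m and angle between the y axis of blue_cake and the y axis of mark_blue, either way round below 0.25 rad and horizontal distance between green_cake and mark_green below 0.01 m and z of green_cake in the frame of mark_green between -0.006 and 0.008 m and angle between the y axis of green_cake and the y axis of mark_green, either way round below 0.25 rad and horizontal distance between persimmon_cake and mark_persimmon below 0.01 m and z of persimmon_cake in the frame of mark_persimmon between -0.006 and 0.008 m and contact force between the fingers and purple_cake below 0.1 N and contact force between the fingers and blue_cake below 0.1 N and contact force between the fingers and green_cake below 0.1 N and contact force between the fingers and persimmon_cake below 0.1 N), for 0.3 s.
2. the dotter's tip presses on the middle of the purple cake (over 1.5 N) (contact force between dot_tip and purple_cake above 1.5 N and horizontal distance between dot_tip and purple_cake below 0.012 m), for 0.1 s.
3. the dotter's tip presses on the middle of the blue cake (over 1.5 N) (contact force between dot_tip and blue_cake above 1.5 N and horizontal distance between dot_tip and blue_cake below 0.012 m), for 0.1 s.
4. the dotter's tip presses on the middle of the green cake (over 1.5 N) (contact force between dot_tip and green_cake above 1.5 N and horizontal distance between dot_tip and green_cake below 0.012 m), for 0.1 s.
At the end, for the whole second after the job is handed in: Every cake present stands upright and still on its own mark (within 10 mm, half-moon cakes within 0.25 rad of the row), the tray is back within 12 mm of its outer stop and the dotter is up (horizontal distance between purple_cake and mark_purple below 0.01 m and z of purple_cake in the frame of mark_purple between -0.006 and 0.008 m and angle between each of purple_cake, blue_cake, green_cake, persimmon_cake's own z axis and vertical below 0.3 rad and linear speed of each of purple_cake, blue_cake, green_cake, persimmon_cake below 0.02 m/s and angle between the y axis of purple_cake and the y axis of mark_purple, either way round below 0.25 rad and horizontal distance between blue_cake and mark_blue below 0.01 m and z of blue_cake in the frame of mark_blue between -0.006 and 0.008 m and angle between the y axis of blue_cake and the y axis of mark_blue, either way round below 0.25 rad and horizontal distance between green_cake and mark_green below 0.01 m and z of green_cake in the frame of mark_green between -0.006 and 0.008 m and angle between the y axis of green_cake and the y axis of mark_green, either way round below 0.25 rad and horizontal distance between persimmon_cake and mark_persimmon below 0.01 m and z of persimmon_cake in the frame of mark_persimmon between -0.006 and 0.008 m and value of joint tray below 0.012 m and value of joint dot_knob below 0.003 m and height (world z) of dot_tip above 0.053 m); the robot touches nothing.
It fails at once if a cake is bruised by the grip (over 80 N of finger contact) (contact force between the fingers and purple_cake above 80 N or contact force between the fingers and blue_cake above 80 N or contact force between the fingers and green_cake above 80 N or contact force between the fingers and persimmon_cake above 80 N).
It fails at once if the dotter crushes a cake (over 12 N) (contact force between dot_tip and purple_cake above 12 N or contact force between dot_tip and blue_cake above 12 N or contact force between dot_tip and green_cake above 12 N).
It fails at once if the dotter's tip touches the persimmon-shaped cake (contact force between dot_tip and persimmon_cake above 0.5 N).
It fails at once if the stamp or the dough press is moved more than 2 cm (distance of any of stamp, dough_press from where it was at the start of the episode above 0.02 m).
Of purple_cake, blue_cake, green_cake, persimmon_cake only 2 to 4 are there at a start; the rules pass over those that are not, and their reading is None.
At some moment in a run one of purple_cake, blue_cake, green_cake, persimmon_cake may be knocked a few centimetres aside while the robot is not near it.
Once in a run the grip may slacken for a moment while it holds something.
It also fails if it takes over 210 s, if anything falls off the work surface, if the arm or the gripper's body presses on something with over 40 N, if the wrist force passes 120 N, or if a joint passes its speed limit or range.

## Robot

A 6-joint arm with a two-finger parallel gripper is mounted at the origin on a cart in front of the work surface, level with it; the furniture and walls round the work are solid. World frame = base frame: x ahead of the robot, y to its left, z up, the work surface at z = 0. Lengths are in m, angles in degrees, forces in N, time in s.
With the tool pointing down it reaches from about 0.35 to 0.875 m from the base axis. Payload 4.2 kg.
Tool frame: the origin (TCP) lies midway between the tips of the shut fingers; the grasp point (between the pads) lies 19 mm behind it; y points along the fingers, z is the direction in which the jaws open and shut, and the axes are right-handed (so a half turn about y gives the same grasp; the last joint's range is limited). The gripper opens to 87 mm and grips with 3 to 60 N. Pads are 19 mm wide; open, the fingers measure 117 mm over their backs; the gripper's body (75 mm by 190 mm) begins 51 mm behind the grasp point.
Start: joints at [91.077, 22.042, 0.453, 0, -68.411, -14.817], TCP at [0.148, 0.607, 0.223] pointing down, gripper open.
Joint ranges: [-179.83, 179.83], [-69.29, 118.12], [-61.27, 80.66], [-181.25, 117.63], [-171.15, -9.14], [-177.46, 177.46]. Speed limits (degrees/s): [159.86, 159.86, 180, 180, 180, 180].

## Interface

Orientations are given as [roll, pitch, yaw] about the fixed x, y, z axes, in that order (R = Rz(yaw) Ry(pitch) Rx(roll)).
In Python, from workcell import env gives the robot as it stands. The module is installed in compiled form; this text tells all that it offers. Calls block until the motion is done:
- env.goto(position, orientation): joint-space move of the TCP to a pose.
- env.move_straight(position, rotation=None, rate=0.15, force_limit=None): straight line of the TCP; rotation=None keeps the orientation; rate is the mean speed in m/s. With force_limit (N) it stops when the force on the tool has changed by that much, and returns True; else False.
- env.set_joints(angles): joint-space move.
- env.gripper_to(opening, grasp_force=None): opening from 0.0 (shut) to 1.0 (fully open); grasp_force is the grip in N (None keeps the last); returns when the fingers have stopped.
- env.dwell(seconds).
- env.inverse_kinematics(position, orientation): joint angles nearest the present ones, or None.
- env.read_state(): the state.
- env.grab_frame(name): name is "side" or "top"; returns a dict with "image" (420x560x3 uint8, blue, green, red), "fx", "fy", "cx", "cy" (pixels), "D" ([k1, k2, p1, p2, k3] as OpenCV has them; the pictures are not rectified), "position" and "orientation" of the camera in the world. Camera axes: x right, y up, looking along -z (the intrinsics and any distortion apply to the point x, -y, -z); pixel columns grow to the right and rows downward; lengths in m; the calibration is good to about 2 mm. A picture is of the moment at which its call begins. There is no depth.
A pose or a line that the arm cannot do raises env.Unreachable and nothing moves.
- env.close_job(): hands the job in, once; it reports no verdict.
Trained networks look in a picture, given as the dict that the camera call returned (one of the last four; its "shot" number tells which), for a name from the list of things; names that differ only in an ending like _2 or _b are one class to them, and where a whole thing is asked for, a point or a joint stands for the part that bears it (a point fixed in the world has none). Each returns a list of dicts, best first, with "score" (0 to 1); they miss things now and then, are a little off and sometimes report something else, mostly with a low value. They report only what shows in the picture. A call takes as long as a camera call. They do not tell look-alikes from the thing itself.
- env.search_frame(picture, thing): "xyz" ([x, y, z] in m, in world coordinates, good to about 4 mm: the middle of the surface that is visible of it).
- env.trace(picture, thing): "mask" (420x560 bool, what is visible of it).
The state is a dict: "clock": time; "joint_positions": joint angles; "qvel": joint speeds; "joint_torque": joint torques, N m; "position": TCP position; "tool_rot": TCP orientation; "force": force on the tool from outside, world axes, zero at the start; "wrist_torque": the same for the moment, N m; "opening": opening from 0.0 (shut) to 1.0 (fully open).
Only numpy, scipy, OpenCV 4.12 (cv2) and the standard library are available. Lean on these libraries where they do the work, as an engineer would, in place of code of your own. Each camera call takes 0.05 s, during which the arm holds its last target. There are 200 camera calls.

## Working session

There is one attempt and no reset: what is moved stays moved. The work goes in short steps, each a Python script; the robot and the scene stay as the last script left them, time stands still between calls to the robot, and variables do not carry over. Pictures are saved under pics/ and viewed, about 12 in all and at most 16, crops included, and the job is handed in when it is done.

```bash
mkdir -p pics; cat > h.py <<'E'
from workcell import env
import numpy as np, cv2
from scipy.spatial.transform import Rotation as Ro
def K(f): return np.array([[f['fx'],0,f['cx']],[0,f['fy'],f['cy']],[0,0,1.]])
def Rc(f):
    o=np.array(f['orientation'],float)
    return o if o.shape==(3,3) else Ro.from_euler('xyz',o,degrees=True).as_matrix()
F=np.diag([1.,-1,-1])
def proj(f,P):
    P=np.atleast_2d(np.array(P,float)); c=(P-np.array(f['position']))@Rc(f)@F
    return cv2.projectPoints(c,np.zeros(3),np.zeros(3),K(f),np.array(f['D'],float))[0][:,0]
def unproj(f,uv,z):
    uv=np.array(uv,float).reshape(-1,1,2)
    n=cv2.undistortPoints(uv,K(f),np.array(f['D'],float))[:,0]
    d=np.c_[n,np.ones(len(n))]@F@Rc(f).T; p=np.array(f['position'])
    return p+d*((z-p[2])/d[:,2])[:,None]
def save(f,n,crop=None,s=1):
    im=f['image']
    if crop: im=im[crop[1]:crop[3],crop[0]:crop[2]]
    cv2.imwrite('pics/'+n,cv2.resize(im,None,fx=s,fy=s,interpolation=cv2.INTER_CUBIC))
E
python3 - <<'E'
from h import *
s=env.read_state(); print(s)
for n in('top','side'):
    f=env.grab_frame(n); save(f,n+'0.png'); print(n,f['position'],f['orientation'],f['fx'],f['D'])
    for t in ['purple_cake','blue_cake','green_cake','persimmon_cake','mark_purple','mark_blue','mark_green','mark_persimmon','tray_fin','dot_tip','knob_top','stamp','dough_press']:
        print(t,[(np.round(d['xyz'],3).tolist(),round(d['score'],2)) for d in env.search_frame(f,t)])
E
```

```text
{'clock': 0.0, 'joint_positions': array([ 9.10772151e+01,  2.20902197e+01,  3.78641668e-01, -3.10034439e-02,
       -6.84086868e+01, -1.48176820e+01]), 'qvel': array([ 0.05658962,  0.05114728,  0.07860576,  0.00061904,  0.07709361,
       -0.02917313]), 'joint_torque': array([-1.06354216e-04, -3.90660775e+01,  1.87410468e+01,  4.22015369e+00,
        1.10182186e-02, -1.95042221e-04]), 'position': array([0.14826921, 0.60653573, 0.2214523 ]), 'tool_rot': array([-8.98763654e+01,  2.91162930e-03,  1.66248097e+02]), 'force': array([0.09332536, 0.58716094, 1.20092536]), 'wrist_torque': array([ 0.04060659, -0.05713865,  0.01399355]), 'opening': 0.9959514471233494}
top [ 0.37592908 -0.00844365  1.23535728] [  8.0004041    1.14331573 -90.00457521] 462.1823272773403 [0.04465611 0.         0.         0.         0.        ]
purple_cake [([0.433, -0.178, 0.018], 0.69)]
blue_cake [([0.655, -0.286, 0.016], 0.75)]
green_cake []
persimmon_cake [([0.546, -0.23, 0.028], 0.76), ([0.566, -0.333, 0.029], 0.71)]
mark_purple [([0.428, -0.178, 0.011], 0.79)]
mark_blue [([0.423, -0.177, 0.013], 0.56)]
mark_gr
[... 438 characters left out ...]
6775629728335 [-0.09208222  0.          0.          0.          0.        ]
purple_cake []
blue_cake [([0.655, -0.288, 0.013], 0.48)]
green_cake [([0.427, -0.21, 0.011], 0.29)]
persimmon_cake [([0.573, -0.348, 0.029], 0.77), ([0.544, -0.243, 0.026], 0.69)]
mark_purple [([0.426, -0.21, 0.015], 0.94)]
mark_blue [([0.428, -0.211, 0.012], 0.84)]
mark_green [([0.424, -0.205, 0.021], 0.71), ([0.428, 0.008, 0.162], 0.27)]
mark_persimmon [([0.428, -0.206, 0.019], 0.8)]
tray_fin [([0.428, -0.204, 0.015], 0.94), ([0.657, -0.291, 0.016], 0.49)]
dot_tip [([0.43, 0.016, 0.163], 0.73)]
knob_top [([0.427, 0.009, 0.164], 0.58)]
stamp [([0.558, 0.207, 0.01], 0.61)]
dough_press [([0.456, 0.358, 0.009], 0.91)]
```

View pics/top0.png

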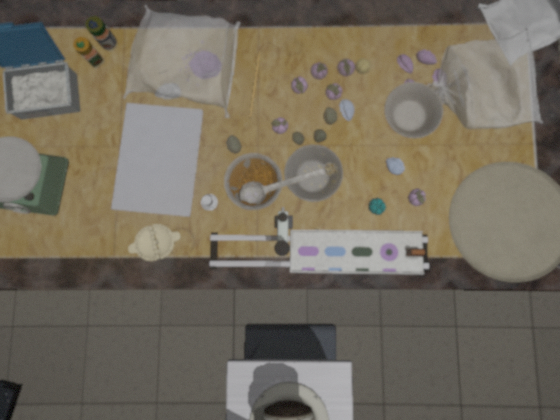

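View pics/side0.png

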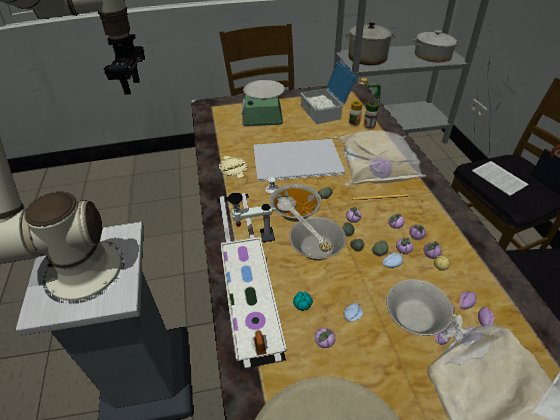

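Top view: the tray with its marks is at about (308–390, 251), the knob at (282, 247) and the fin at (414, 252). Just behind the tray are a blue cake at (396,166), a lilac persimmon at (417,197) and the turquoise look-alike at (377,206). No purple or green cake is near, so two cakes belong to the job. Next I measure the marks and the blue cake's yaw.

```bash
cat >> h.py <<'E'
def ell(f,m,z):
    """centre and long-axis angle (deg, world) of a mask on plane z"""
    v,u=np.nonzero(m); P=unproj(f,np.c_[u,v],z)[:,:2]; c=P.mean(0)
    w,V=np.linalg.eigh(np.cov((P-c).T)); a=np.degrees(np.arctan2(V[1,1],V[0,1]))
    return c,a,4*np.sqrt(w[::-1]),len(u)
def colour_blobs(f,lo,hi,box,amin=15):
    h=cv2.cvtColor(f['image'],cv2.COLOR_BGR2HSV); m=cv2.inRange(h,np.array(lo),np.array(hi))
    k=np.zeros_like(m); k[box[1]:box[3],box[0]:box[2]]=1; m=m*k
    n,l,st,c=cv2.connectedComponentsWithStats(m)
    return [l==i for i in range(1,n) if st[i,4]>=amin]
E
python3 - <<'E'
from h import *
for n in('top','side'):
    f=env.grab_frame(n)
    for t in ['blue_cake','persimmon_cake']:
        for d in env.trace(f,t): 
            v,u=np.nonzero(d['mask']); print(n,t,round(d['score'],2),u.mean().round(1),v.mean().round(1),[np.round(x,4) for x in ell(f,d['mask'],.012)])
    box=(285,236,430,266) if n=='top' else (225,240,285,362)
    h=cv2.cvtColor(f['image'],cv2.COLOR_BGR2HSV)
    for name,lo,hi in [('lilac',(125,50,60),(160,255,255)),('blue',(95,50,60),(122,255,255)),('green',(40,40,10),(90,255,110)),('wood',(3,90,40),(20,255,200))]:
        for m in colour_blobs(f,lo,hi,box):
            v,u=np.nonzero(m); print(n,name,u.mean().round(1),v.mean().round(1),[np.round(x,4) for x in ell(f,m,.016 if name!='wood' else .056)])
    if n=='top': save(f,'crop1.png',(270,150,440,280),4.5)
    else: save(f,'crop2.png',(210,180,380,370),3.1)
E
```

```text
top blue_cake 0.66 394.4 165.2 [array([ 0.6567, -0.2845]), np.float64(51.4321), array([0.0505, 0.0423]), np.int64(228)]
top persimmon_cake 0.76 416.4 196.9 [array([ 0.5703, -0.3395]), np.float64(136.4962), array([0.0489, 0.0465]), np.int64(251)]
top persimmon_cake 0.74 376.7 205.8 [array([ 0.5469, -0.2343]), np.float64(90.2467), array([0.0505, 0.0486]), np.int64(271)]
top lilac 388.6 251.9 [array([ 0.4248, -0.2607]), np.float64(52.5076), array([0.046 , 0.0447]), np.int64(133)]
top lilac 307.8 250.7 [array([ 0.4278, -0.0504]), np.float64(89.3445), array([0.0518, 0.022 ]), np.int64(129)]
top blue 334.7 251.1 [array([ 0.4268, -0.1206]), np.float64(88.5581), array([0.0528, 0.0248]), np.int64(150)]
top wood 427.9 249.8 [array([ 0.4287, -0.3506]), np.float64(-179.37), array([0.0361, 0.0081]), np.int64(26)]
top wood 417.7 251.7 [array([ 0.4238, -0.325 ]), np.float64(89.212), array([0.0424, 0.016 ]), np.int64(81)]
side blue_cake 0.83 352.9 312.3 [array([ 0.6571, -0.291 ]), np.float64(-138.1353), array([0.0569, 0.0409]), np.int64(277)]
side persimmon_cake 0.79 324.9 337.1 [array([ 0.5737, -0.
[... 1492 characters left out ...]
y([0.0559, 0.0406]), np.int64(161)]
side wood 270.0 271.3 [array([ 0.4846, -0.1603]), np.float64(76.1672), array([0.0238, 0.0138]), np.int64(17)]
side wood 280.0 273.9 [array([ 0.5067, -0.1736]), np.float64(164.6583), array([0.0248, 0.0111]), np.int64(20)]
side wood 277.8 287.7 [array([ 0.4931, -0.2124]), np.float64(-173.9469), array([0.0315, 0.0223]), np.int64(56)]
side wood 280.1 306.4 [array([ 0.4872, -0.2639]), np.float64(-174.781), array([0.0232, 0.0071]), np.int64(17)]
side wood 282.0 316.7 [array([ 0.4858, -0.2912]), np.float64(73.1418), array([0.0304, 0.0122]), np.int64(34)]
side wood 259.2 343.0 [array([ 0.4251, -0.3427]), np.float64(86.9564), array([0.0614, 0.0203]), np.int64(187)]
```

View pics/crop1.png

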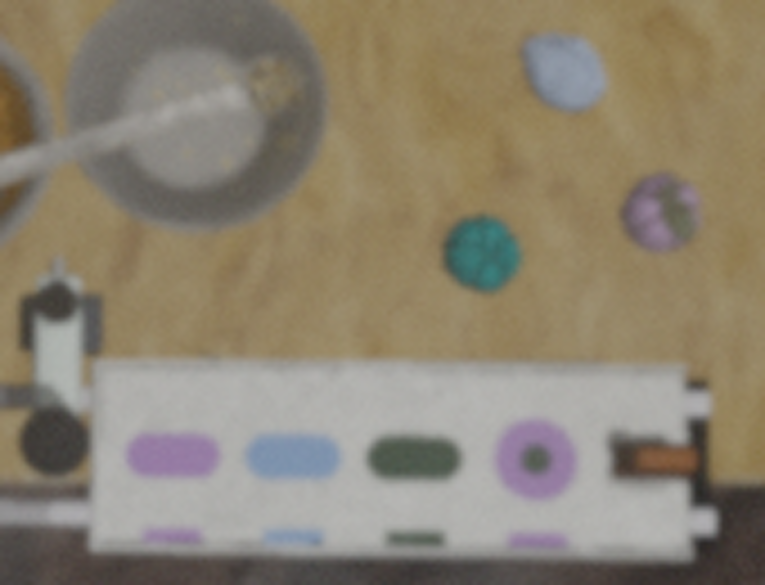

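View pics/crop2.png

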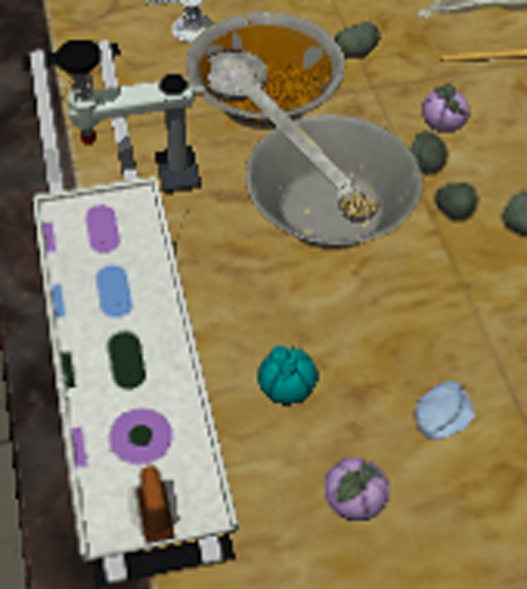

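The two views agree: blue is at about (0.657,-0.288) with its long axis near 48°, and persimmon is at (0.572,-0.339). The marks run along world y, yawed about -0.7°. The knob seems nearer the purple mark than 0.11 m, so the tray may not be fully out. I'll check that later. Persimmon first.

```bash
cat >> h.py <<'E'
def st():
    s=env.read_state(); return s
def pick(x,y,yaw,open_=1.0,force=15,z=0.006):
    env.gripper_to(open_)
    env.goto([x,y,0.15],[-90,0,yaw]); env.move_straight([x,y,0.06],[-90,0,yaw])
    c=env.move_straight([x,y,z],rate=0.05,force_limit=6)
    p=st()['position']; print('down',c,p.round(4))
    env.gripper_to(0.0,force); s=st(); print('grip opening',round(s['opening'],3),s['force'].round(1))
    env.move_straight([x,y,0.12],rate=0.08); s=st(); print('lift opening',round(s['opening'],3),'t',s['clock'].round(1))
def place(x,y,yaw,z=0.0225,rel=0.72):
    env.goto([x,y,0.12],[-90,0,yaw]); print('over',round(st()['opening'],3))
    env.move_straight([x,y,0.05],[-90,0,yaw],rate=0.08)
    c=env.move_straight([x,y,z],rate=0.03,force_limit=5); s=st(); print('place',c,s['position'].round(4),round(s['opening'],3))
    env.gripper_to(rel); env.move_straight([x,y,0.13],rate=0.08); s=st(); print('done',s['position'].round(4),'t',s['clock'].round(1))
E
python3 - <<'E'
from h import *
pick(.572,-.3385,89)
f=env.grab_frame('side'); save(f,'g1.png',(200,180,420,400),2.5)
E
```

```text
down False [ 0.5723 -0.3386  0.0064]
grip opening 0.515 [-0.7 -0.3  0.4]Traceback (most recent call last):
  File "<stdin>", line 2, in <module>
  File "h.py", line 39, in pick
    env.move_straight([x,y,0.12],rate=0.08); s=st(); print('lift opening',round(s['opening'],3),'t',s['clock'].round(1))
                                                                                                    ^^^^^^^^^^^^^^^^
AttributeError: 'float' object has no attribute 'round'
```

```bash
sed -i "s/s\['clock'\].round(1)/round(s['clock'],1)/" h.py
python3 - <<'E'
from h import *
s=st(); print(s['position'].round(4),s['opening'],s['clock'])
if s['opening']>.4:
    place(.426,-.2615,89.3)
    f=env.grab_frame('top'); save(f,'t2.png',(270,150,440,280),4.5)
    f2=env.grab_frame('side')
    for g,n in((f,'top'),(f2,'side')):
        for d in env.trace(g,'persimmon_cake'): print(n,round(d['score'],2),[np.round(x,4) for x in ell(g,d['mask'],.03)])
E
```

```text
[ 0.5717 -0.3383  0.1193] 0.5149085922355121 9.8667
over 0.517
place False [ 0.4262 -0.2616  0.0227] 0.514
done [ 0.4257 -0.2614  0.1294] t 14.8
top 0.52 [array([ 0.5598, -0.2305]), np.float64(85.9752), array([0.034 , 0.0152]), np.int64(57)]
side 0.62 [array([ 0.5462, -0.2419]), np.float64(65.9106), array([0.055 , 0.0454]), np.int64(292)]
side 0.6 [array([ 0.4251, -0.2616]), np.float64(91.598), array([0.0538, 0.0461]), np.int64(321)]
```

View pics/t2.png

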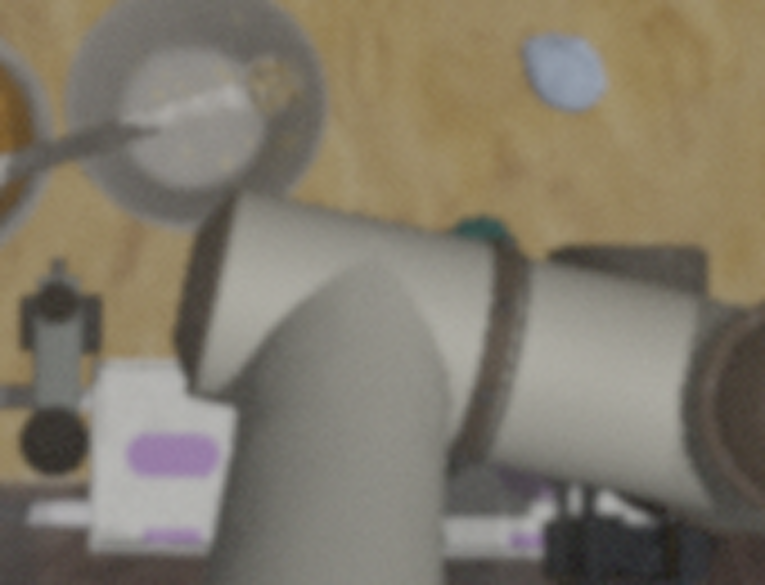

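The arm covers most of the top view, but the side view puts the persimmon at (0.425,-0.262), which is on its mark. The blue cake hasn't moved. Next I pick the blue one.

```bash
python3 - <<'E'
from h import *
f=env.grab_frame('side')
for d in env.trace(f,'blue_cake'): print(round(d['score'],2),[np.round(x,4) for x in ell(f,d['mask'],.012)])
pick(.657,-.288,47)
if st()['opening']>.3:
    place(.4278,-.1215,89.3)
    env.goto([.55,-.30,.30],[-90,0,89]); 
    a=env.grab_frame('top'); b=env.grab_frame('side'); save(a,'t3.png',(270,150,440,280),4.5); save(b,'s3.png',(210,180,380,370),3.1)
    for g,n in((a,'top'),(b,'side')):
      for t,z in(('persimmon_cake',.03),('blue_cake',.028)):
        for d in env.trace(g,t): print(n,t,round(d['score'],2),[np.round(x,4) for x in ell(g,d['mask'],z)])
E
```

```text
0.75 [array([ 0.6567, -0.2908]), np.float64(-136.5164), array([0.0569, 0.0404]), np.int64(274)]
down False [ 0.6573 -0.2881  0.0065]
grip opening 0.468 [ 0.  -1.2  0. ]
lift opening 0.469 t 21.2
over 0.47
place False [ 0.428  -0.1215  0.0226] 0.466
done [ 0.4274 -0.1215  0.1295] t 26.5
top persimmon_cake 0.4 [array([0.436 , 0.0181]), np.float64(62.2893), array([0.0425, 0.041 ]), np.int64(202)]
side persimmon_cake 0.65 [array([ 0.4259, -0.2614]), np.float64(89.3176), array([0.0575, 0.0495]), np.int64(368)]
side persimmon_cake 0.54 [array([ 0.5458, -0.2431]), np.float64(77.1307), array([0.0568, 0.0464]), np.int64(309)]
side blue_cake 0.66 [array([ 0.4257, -0.127 ]), np.float64(77.4523), array([0.0556, 0.0391]), np.int64(208)]
```

View pics/s3.png

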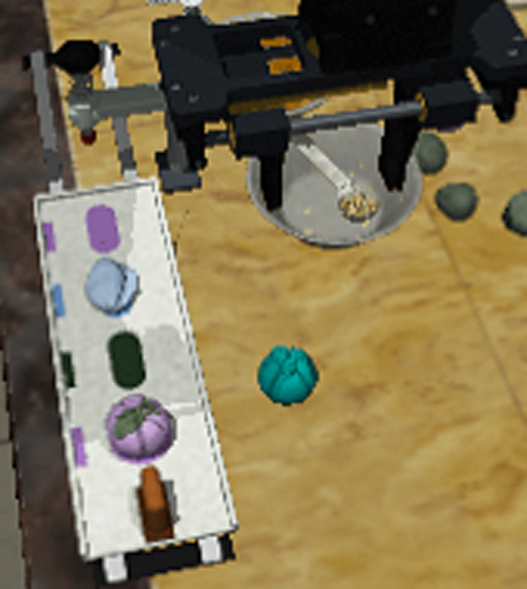

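The side view shows persimmon centred on its mark. Blue is on its mark but looks twisted about 12°. I'll move the arm clear for a proper top view.

```bash
python3 - <<'E'
from h import *
env.goto([.15,-.55,.30],[-90,0,0])
a=env.grab_frame('top'); b=env.grab_frame('side'); save(a,'t4.png',(270,190,440,280),4.7)
for g,n,kn in((a,'top',None),(b,'side',None)):
  for t,z in(('persimmon_cake',.03),('blue_cake',.026)):
    for d in env.trace(g,t): print(n,t,round(d['score'],2),[np.round(x,4) for x in ell(g,d['mask'],z)])
  d=env.trace(g,'knob_top'); print(n,[(round(q['score'],2),ell(g,q['mask'],.16)) for q in d])
  print([(q['score'],q['xyz']) for q in env.search_frame(g,'dot_tip')])
E
```

```text
top persimmon_cake 0.64 [array([ 0.424 , -0.2608]), np.float64(112.919), array([0.0472, 0.0446]), np.int64(251)]
top persimmon_cake 0.6 [array([ 0.5445, -0.2305]), np.float64(-157.7022), array([0.0471, 0.0455]), np.int64(244)]
top blue_cake 0.84 [array([ 0.4254, -0.1183]), np.float64(87.7191), array([0.0557, 0.0417]), np.int64(271)]
top [(0.77, (array([0.42913428, 0.01492458]), np.float64(-179.93296018845115), array([0.03799953, 0.03628867]), 201))]
[(0.7, [0.4305, 0.0115, 0.1667])]
side persimmon_cake 0.92 [array([ 0.4251, -0.2628]), np.float64(98.9122), array([0.0536, 0.0472]), np.int64(329)]
side persimmon_cake 0.66 [array([ 0.545, -0.242]), np.float64(76.7375), array([0.0558, 0.0466]), np.int64(304)]
side blue_cake 0.69 [array([ 0.4264, -0.1253]), np.float64(80.2892), array([0.0563, 0.0409]), np.int64(220)]
side [(0.52, (array([0.42967548, 0.00967483]), np.float64(84.70688862549696), array([0.04526667, 0.0384918 ]), 137)), (0.52, (array([ 0.42150055, -0.29921061]), np.float64(89.36343626275065), array([0.33500588, 0.10998186]), 4713)), (0.17, (array([ 0.42876249, -0.00719097]), np.float64(87.81660130923984), array([0.12729363, 0.03114576]), 184))]
[(0.7, [0.4296, 0.0134, 0.1608]), (0.36, [0.4279, -0.2074, 0.0131])]
```

View pics/t4.png

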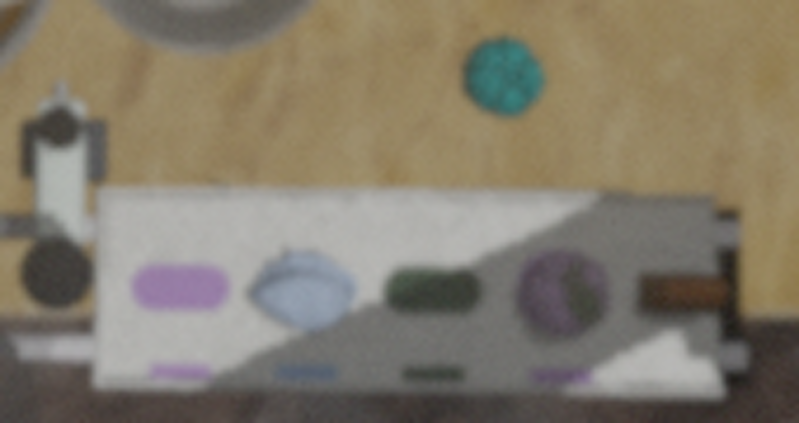

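Blue is at about (0.426,-0.122) with a yaw of 80–88° and persimmon at (0.4245,-0.262), so both are within tolerance. The knob is at (0.4295,0.0125), so blue has to travel about 0.134 m, and the tray did start about 45 mm in from its stop. Next I slide it.

```bash
cat >> h.py <<'E'
def slide(fx,fy,dy,force_limit=None,rate=.06,z=.024):
    env.gripper_to(.5); env.goto([fx,fy,.15],[-90,0,89.3]); env.move_straight([fx,fy,.08],[-90,0,89.3])
    c=env.move_straight([fx,fy,z],rate=.05,force_limit=6); print('at fin',c,st()['position'].round(4))
    env.gripper_to(0,25); s=st(); print('grip',round(s['opening'],3),s['force'].round(1))
    x1=fx+.012*dy
    c=env.move_straight([x1,fy+dy,z],rate=rate,force_limit=force_limit); s=st(); print('slid',c,s['position'].round(4),round(s['opening'],3),s['force'].round(1))
    return s
def letgo():
    p=st()['position']; env.gripper_to(.45); env.move_straight([p[0],p[1],.15],rate=.1); print('t',round(st()['clock'],1))
E
python3 - <<'E'
from h import *
slide(.4245,-.3265,.134); letgo()
env.goto([.15,-.55,.30],[-90,0,0])
a=env.grab_frame('top'); b=env.grab_frame('side'); save(a,'t5.png',(240,190,440,280),4); save(b,'s5.png',(200,180,370,370),3.1)
for g,n in((a,'top'),(b,'side')):
  for t,z in(('persimmon_cake',.03),('blue_cake',.026)):
    for d in env.trace(g,t): print(n,t,round(d['score'],2),[np.round(x,4) for x in ell(g,d['mask'],z)])
E
```

```text
at fin False [ 0.4248 -0.3266  0.0243]
grip 0.156 [ 5.2  1.  -3.6]
slid False [ 0.4281 -0.1927  0.0242] 0.159 [ 4.9 -1.  -5.4]
t 39.3
top persimmon_cake 0.8 [array([ 0.5444, -0.2298]), np.float64(48.7242), array([0.0472, 0.0463]), np.int64(249)]
top persimmon_cake 0.69 [array([ 0.4265, -0.1268]), np.float64(138.9358), array([0.0484, 0.0445]), np.int64(253)]
top blue_cake 0.64 [array([ 0.4268, -0.0421]), np.float64(89.6909), array([0.4083, 0.1328]), np.int64(4921)]
side persimmon_cake 0.76 [array([ 0.427 , -0.1288]), np.float64(95.4507), array([0.0564, 0.0465]), np.int64(254)]
side persimmon_cake 0.73 [array([ 0.5451, -0.2416]), np.float64(67.0774), array([0.0539, 0.046 ]), np.int64(290)]
side blue_cake 0.66 [array([0.4276, 0.0065]), np.float64(83.2511), array([0.061 , 0.0446]), np.int64(198)]
```

View pics/t5.png

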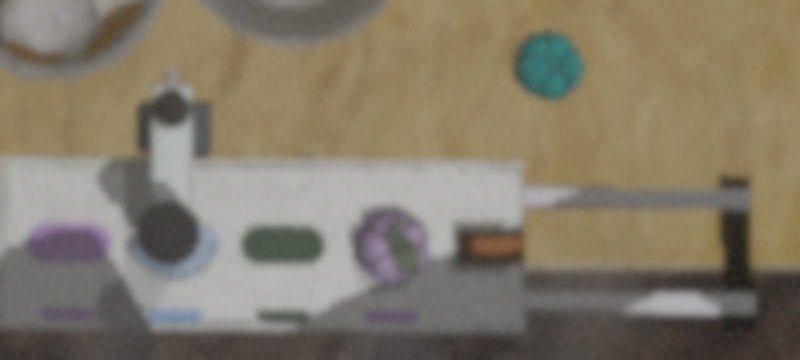

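View pics/s5.png

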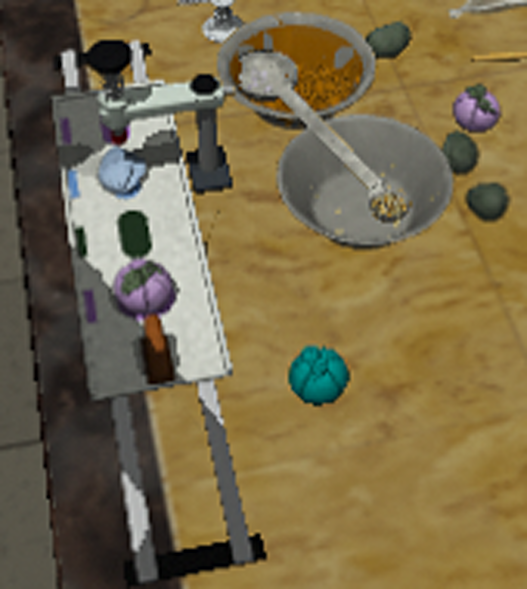

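Blue is centred under the knob and persimmon is clear. Press.

```bash
python3 - <<'E'
from h import *
x,y=.4295,.0125
env.goto([x,y,.24],[-90,0,90]); env.gripper_to(0,10)
env.move_straight([x,y,.175],[-90,0,90],rate=.08); f0=st()['force'][2]
z=.165
for z in [.160,.152,.146,.142,.140,.138,.136,.134,.132]:
    env.move_straight([x,y,z],rate=.02,force_limit=6); env.dwell(.1)
    s=st(); df=s['force'][2]-f0; print(z,s['position'][2].round(4),round(df,2))
    if df>6.2: break
env.dwell(.3)
f=env.grab_frame('side'); save(f,'p6.png',(200,170,320,290),4)
E
```

```text
0.16 0.1601 1.24
0.152 0.152 1.45
0.146 0.146 2.1
0.142 0.142 1.91
0.14 0.1402 4.3
0.138 0.1381 4.81
0.136 0.1361 4.98
0.134 0.1342 6.71
```

View pics/p6.png

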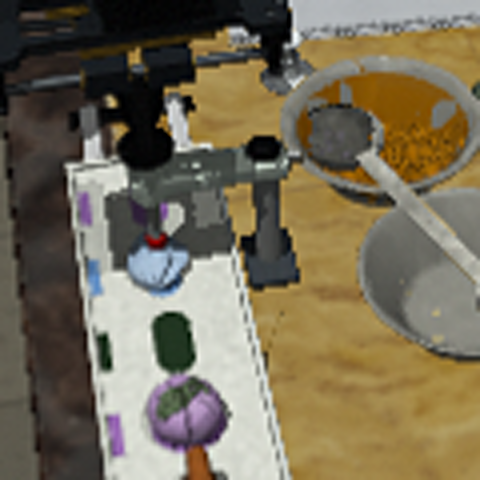

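Spring contact began at 0.141, which fits the cake's top height. In the picture the tip looks off towards the far end of the cake, so I check by projection while still pressing.

```bash
python3 - <<'E'
from h import *
f=env.grab_frame('side')
tip=(200+157/4,170+247/4)
print('tip',unproj(f,[tip],.036), 'expected px in crop',(proj(f,[[.4295,.0125,.036],[.428,.0125,.026],[.43,.0402,.022],[.427,-.0155,.022]])-[200,170])*4)
for d in env.trace(f,'blue_cake'):
    v,u=np.nonzero(d['mask']); print(d['score'],(u.min()-200)*4,(u.max()-199)*4,(v.min()-170)*4,(v.max()-169)*4,ell(f,d['mask'],.026))
print(st()['force'],st()['position'])
E
```

```text
tip [[0.43095524 0.00968911 0.036     ]] expected px in crop [[154.3544154  244.49013475]
 [153.45657051 254.85423168]
 [151.43030956 230.82131437]
 [158.0910505  287.93694924]]
0.58 128 188 236 292 (array([0.42704594, 0.00527118]), np.float64(78.83043740867286), array([0.05152855, 0.04336292]), 154)
0.27 112 172 132 172 (array([0.43408746, 0.11930708]), np.float64(172.76847047841864), array([0.05066416, 0.04220889]), 93)
[-0.53012173  0.08237423  4.43451664] [0.42959842 0.01252844 0.13418068]
```

The tip and cake show the same -2.5 mm camera bias, so the tip is centred, and the force is about 6.7 N with about 7 mm of spring travel. I release and slide the tray out to its stop.

```bash
python3 - <<'E'
from h import *
env.move_straight([.4295,.0125,.24],rate=.06)
s=slide(.4278,-.1925,-.15,force_limit=8)
p=s['position']
c=env.move_straight([p[0]-.0008,p[1]-.07,.024],rate=.03,force_limit=6); s=st(); print('stop',c,s['position'].round(4),s['force'].round(1),round(s['opening'],3))
letgo()
env.goto([.15,-.55,.30],[-90,0,0])
a=env.grab_frame('top'); b=env.grab_frame('side'); save(a,'t7.png',(270,190,440,280),4.7)
for g,n in((a,'top'),(b,'side')):
  for t,z in(('persimmon_cake',.03),('blue_cake',.026)):
    for d in env.trace(g,t): print(n,t,round(d['score'],2),[np.round(x,4) for x in ell(g,d['mask'],z)])
  box=(285,236,430,266) if n=='top' else (237,240,310,400)
  for m in colour_blobs(g,(125,50,60),(160,255,255),box)+colour_blobs(g,(40,40,10),(90,255,110),box): print(n,'mark',[np.round(x,4) for x in ell(g,m,.016)])
E
```

```text
at fin False [ 0.4281 -0.1925  0.0243]
grip 0.158 [0.6 0.5 0.4]
slid False [ 0.4265 -0.3429  0.0241] 0.161 [ 5.4  0.  -0.5]
stop True [ 0.4263 -0.3706  0.0241] [0.3 2.7 4.1] 0.161
t 62.2
top persimmon_cake 0.71 [array([ 0.5444, -0.2296]), np.float64(-145.8098), array([0.0506, 0.0481]), np.int64(277)]
top persimmon_cake 0.6 [array([ 0.4252, -0.16  ]), np.float64(98.6166), array([0.0533, 0.0396]), np.int64(248)]
top persimmon_cake 0.59 [array([ 0.3957, -0.2844]), np.float64(131.5465), array([0.0518, 0.0484]), np.int64(304)]
top blue_cake 0.5 [array([ 0.4261, -0.1616]), np.float64(92.3909), array([0.0525, 0.0388]), np.int64(238)]
top mark [array([ 0.423 , -0.3164]), np.float64(178.0315), array([0.042 , 0.0179]), np.int64(55)]
top mark [array([ 0.427 , -0.0946]), np.float64(90.1244), array([0.053 , 0.0202]), np.int64(121)]
side persimmon_cake 0.84 [array([ 0.5451, -0.2439]), np.float64(76.9407), array([0.0529, 0.0456]), np.int64(283)]
side persimmon_cake 0.57 [array([ 0.3975, -0.2832]), np.float64(100.7741), array([0.0526, 0.0456]), np.int64(330)]
side blue_cake 0.59 [array([ 0.4262, -0.1667]), np.float64(83.3882), array([0.0503, 0.0415]), np.int64(217)]
side mark [array([ 0.4292, -0.0968]), np.float64(90.0521), array([0.0566, 0.0279]), np.int64(140)]
side mark [array([ 0.3935, -0.2542]), np.float64(-152.0354), array([0.021 , 0.0085]), np.int64(22)]
side mark [array([ 0.4162, -0.2994]), np.float64(153.3053), array([0.0789, 0.0597]), np.int64(434)]
side mark [array([ 0.5433, -0.2384]), np.float64(97.215), array([0.0553, 0.042 ]), np.int64(130)]
side mark [array([ 0.4281, -0.2368]), np.float64(89.2901), array([0.0576, 0.0273]), np.int64(187)]
side mark [array([ 0.3949, -0.2686]), np.float64(-142.7683), array([0.0373, 0.017 ]), np.int64(71)]
side mark [array([ 0.4271, -0.3054]), np.float64(145.1243), array([0.0162, 0.0152]), np.int64(34)]
```

View pics/t7.png

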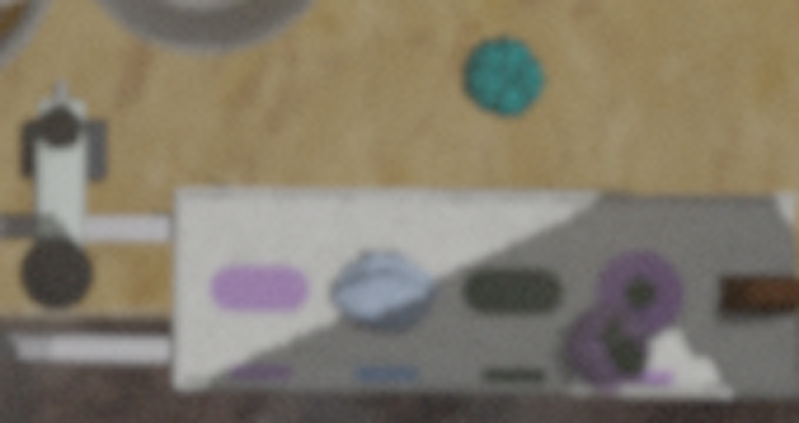

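The tray is at its outer stop: all marks moved 44 mm, and blue is still on its mark. The persimmon cake has been knocked aside to about (0.3965,-0.284), near the front rim. I put it back, gripping along y to stay clear of the rim.

```bash
python3 - <<'E'
from h import *
pick(.3965,-.2838,0,open_=.85,force=15,z=.0225)
if st()['opening']>.4:
    place(.4264,-.3056,89.3)
    env.goto([.15,-.55,.30],[-90,0,0])
    a=env.grab_frame('top'); b=env.grab_frame('side'); save(a,'t8.png',(270,190,440,280),4.7); save(b,'s8.png',(200,180,370,370),3.1)
    for g,n in((a,'top'),(b,'side')):
      for t,z in(('persimmon_cake',.03),('blue_cake',.026),('stamp',.02),('dough_press',.008)):
        for d in env.trace(g,t): print(n,t,round(d['score'],2),[np.round(x,4) for x in ell(g,d['mask'],z)])
E
```

```text
down False [ 0.3967 -0.2839  0.0226]
grip opening 0.517 [-0.3 -0.1 -0.1]
lift opening 0.517 t 69.9
over 0.52
place True [ 0.426  -0.3055  0.0226] 0.521
done [ 0.426  -0.3055  0.1294] t 75.3
top persimmon_cake 0.54 [array([ 0.5442, -0.2303]), np.float64(-142.4536), array([0.0485, 0.0471]), np.int64(260)]
top persimmon_cake 0.51 [array([ 0.425 , -0.3058]), np.float64(96.9547), array([0.0511, 0.0466]), np.int64(286)]
top blue_cake 0.81 [array([ 0.425, -0.163]), np.float64(82.5684), array([0.053 , 0.0406]), np.int64(251)]
top stamp 0.48 [array([0.5588, 0.2128]), np.float64(117.8633), array([0.0453, 0.044 ]), np.int64(217)]
top dough_press 0.93 [array([0.4519, 0.3586]), np.float64(103.4521), array([0.1271, 0.0934]), np.int64(1292)]
top dough_press 0.4 [array([ 0.426 , -0.1638]), np.float64(86.3175), array([0.0558, 0.0428]), np.int64(271)]
side persimmon_cake 0.8 [array([ 0.5454, -0.2424]), np.float64(74.6179), array([0.052 , 0.0436]), np.int64(265)]
side persimmon_cake 0.76 [array([ 0.4263, -0.306 ]), np.float64(87.368), array([0.0556, 0.0517]), np.int64(410)]
side blue_cake 0.68 [array([ 0.4257, -0.1676]), np.float64(87.8108), array([0.0491, 0.0401]), np.int64(206)]
side stamp 0.41 [array([0.5589, 0.2099]), np.float64(74.7655), array([0.0844, 0.0319]), np.int64(121)]
side dough_press 0.92 [array([0.4536, 0.3555]), np.float64(102.9138), array([0.1263, 0.0926]), np.int64(449)]
```

View pics/t8.png

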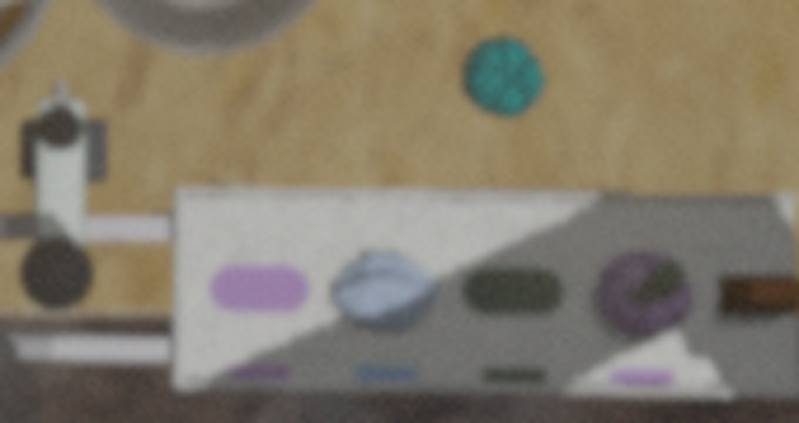

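View pics/s8.png

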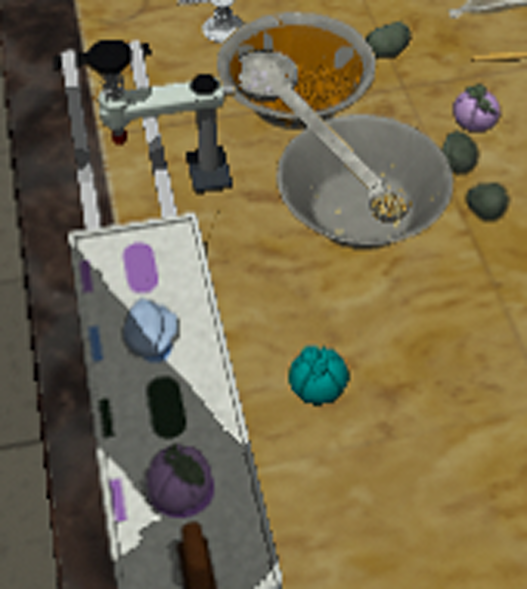

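Everything checks out: both cakes are on their marks, the tray is at its stop (reading about 0.002), and the dotter is up.

```bash
python3 -c "
from h import *
env.close_job(); print(st()['clock'])"
```

```text
the job is handed in; nothing more can be done
the job is handed in; nothing more can be done
```

I finished the job and handed it in at about 77 s. Two cakes belonged to it, the blue half-moon and the lilac persimmon-shaped one. I saw no purple or green cake near the tray.

- **Placing:** I gripped each cake at 15 N and set it on its own mark.
- **Dotting:** I slid the tray by its fin to bring blue under the dotter and pressed until the knob force was about 6.7 N, with some 7 mm of spring travel. The side view showed the tip about central on the cake. The persimmon cake stayed clear of the tip and got no dot.
- **Sliding back:** I drew the tray out until it met its stop. It had started about 45 mm in from that stop.
- **Knocked cake:** After the tray was out, the persimmon cake was lying about 35 mm off its mark, so I picked it up and put it back.

**Last checks, from both cameras:**
- Blue was about 2 mm from its mark with its long axis within about 8° of the row, and persimmon was within 2 mm of its mark.
- The tray read about 2 mm from its stop, and the dotter was up.
- The stamp and dough press had not moved beyond measuring noise.

**Disagreements:** the two cameras differed by about 5 mm along the row for blue and the knob, so I used the mean. An early side view made blue look twisted by about 12°, but the clear top view showed only 2°. The handing-in call gives no verdict, so I don't know the result.

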